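Pull down the drop-front of the tool cabinet with the hook pole

TASK

Pick up the pole with the hooked end, put its hook through the steel eye on the shut or slightly ajar hatch of the raised tool cabinet, and draw the hatch fully down until it lies level. Only the pole may touch the hatch, not the robot or its gripper. Then take the hook out of the eye and lay the pole back down flat on the bench, away from the hatch.

Things in the scene. Friction and masses are not known exactly. Their poses are not given: they have to be found in the camera images.
- hook_pole: Pole lying flat, hook roughly towards +y of the bench: dark wooden handle 140 long, 24 wide, 36 high, grip its sides; a 10 mm steel shaft along +x ends 190 from the origin in a prong 8 thick, at right angles, reaching 40 along -y, 18 above the underside. 0.13 kg. Origin: under the handle's middle; x along the shaft, z up. A like pole nearby ends in a round magnet, no prong: of no use here.
- hook (a point): Middle of the prong's 40 mm length, at (190, -20, 18) mm from the pole's origin; axes as the pole's (the prong runs along y, its free end 20 mm further to -y).
- hatch: Wooden drop-front of a plywood cabinet (300 wide, 300 high) on the left of the bench, facing roughly -y of the bench. Panel 264 wide, 12 thick, hinged along its lower edge, 125 above the bench; upper edge 162 above the hinge. Origin: mid-width on the hinge. Axes swing with it; shut: z up along the panel, -x out of the cabinet, square to the outer face, y along the hinge.
- hatch_hinge (a joint): Hatch hinge, rad: 0 shut and upright, 1.55 (its stop) fully down, level, outer face below. The upper edge swings out to the cabinet's front and down. A stiff friction hinge: it stays where it is left and takes about 1 to 4 N at the eye to move. It may start up to 0.2 ajar.
- eye (a point): Centre of the steel ring (hole 40 across, wire 6 thick) on the hatch's outer face, at (-36, 0, 130) mm in the hatch's frame, 30 off the face. The hole's axis is the hatch's y, parallel to the hinge: a hook enters from the side and turns in it as the hatch swings. Hatch down, the ring hangs below it, about 90 above the bench. Axes as the hatch's.

How it is judged (in metres and radians):
On the way, in this order (a step that is already met when the one before it is completed fails the run):
1. the held pole's prong is through the eye while the hatch is still up (x of hook in the frame of eye between -0.019 and 0.019 m and y of hook in the frame of eye between -0.02 and 0.02 m and z of hook in the frame of eye between -0.019 and 0.019 m and contact force between the fingers and hook_pole above 1 N and value of joint hatch_hinge below 0.6 rad), for 0.1 s.
2. the hatch has been drawn most of the way down with the prong still in the eye (x of hook in the frame of eye between -0.019 and 0.019 m and y of hook in the frame of eye between -0.02 and 0.02 m and z of hook in the frame of eye between -0.019 and 0.019 m and contact force between the fingers and hook_pole above 1 N and value of joint hatch_hinge above 0.9 rad), for 0.1 s.
At the end, for the whole second after the job is handed in: The hatch is down (hinge past 1.3 rad of 1.55); the pole lies still and flat on the bench (underside of its handle within 20 mm of the bench, tilted less than 0.2 rad, hook lower than 45 mm), its hook at least 80 mm, seen from above, from the eye (value of joint hatch_hinge above 1.3 rad and height (world z) of hook_pole below 0.02 m and height (world z) of hook below 0.045 m and angle between hook_pole's own z axis and vertical below 0.2 rad and horizontal distance between hook and eye above 0.08 m and linear speed of hook_pole below 0.03 m/s); the robot touches nothing.
It fails at once if the robot or its gripper touches the hatch (contact force between any of the arm, the fingers and hatch above 1 N).
It also fails if it takes over 58 s, if anything falls off the work surface, if the arm or the gripper's body presses on something with over 40 N, if the wrist force passes 120 N, or if a joint passes its speed limit or range.

ROBOT

A 6-joint arm with a two-finger parallel gripper is mounted at the origin on the work surface. World frame = base frame: x ahead of the robot, y to its left, z up, the work surface at z = 0. Lengths are in mm, angles in rad, forces in N, time in s.
With the tool pointing down it reaches from about 325 to 775 mm from the base axis. Payload 5.5 kg.
Tool frame: the origin (TCP) lies at the very end of the fingers, on their centre line; the grasp point (between the pads) lies 19 mm behind it; z points along the fingers, y is the line along which they close (so a half turn about z gives the same grasp; the last joint's range is limited). The gripper opens to 85 mm and grips with 20 to 120 N. Pads are 22 mm wide; open, the fingers measure 114 mm over their backs; the gripper's body (76 mm by 85 mm) begins 54 mm behind the grasp point. The pads swing forward as they close: fully open they stand 13 mm farther back than shut.
Start: joints at [-1.309, 0.091, 1.231, -0, 1.82, -0.057], TCP at [188.056, -569.782, 231.275] pointing down, gripper open.
Joint ranges: [-2.87, 2.87], [-0.86, 2.18], [0.17, 2.46], [-1.51, 4.65], [0.06, 2.69], [-2.65, 2.65]. Speed limits (rad/s): [2.57, 2.57, 3.01, 3.14, 3.14, 3.14].

INTERFACE

Orientations are given as a rotation vector (axis times angle).
In Python, from station import arm, vision, job_done gives the robot as it stands.
- The arm moves only by the tool play_rows, never from a script. Its argument "rows" is text: rows parted by semicolons, each of 5 numbers parted by spaces: the closure, from -1 (fully open) to 1 (shut), then the shift along the tool's x, y, z in cm, then the turn about the tool's z in rad. A call has 1 to 10 rows; each row shifts and turns the commanded pose from where the row before left it, along the tool's axes as they then stand; what a row does not reach is not made up. A row lasts 1/8 s, in which the tool goes at most 62.5 mm and 10.7 degrees, less where a joint would pass 70% of its speed; a pose out of reach is approached as far as the arm can. A call with a gripper value outside its range is refused whole. The fingers move at their own pace and stop on an object; the grip force is fixed at half the most. Time passes only in rows, so rows that do not move let the fingers close. It gives the time, the measured TCP pose, the force, the opening and the grip force at its end, in the units of the state.
- arm.observe(): the state, without advancing time (a new reading comes with each control period).
- vision.grab_frame(name): name is "scene" or "top" or "wrist"; returns (picture, depth): 384x512x3 uint8, red, green, blue; 384x512 float32, mm along the optical axis (not along the pixel's ray), 0 where there is no reading.
- vision.get_calibration(name): a dict with "mtx" (3x3 intrinsics, pixels), "k1" (the pictures are not rectified: a ray, as slopes to the right and down, at radius r is drawn at 1 + k1 r^2 times it, then the intrinsics apply), "world_to_cam" (4x4, takes a point from world to camera coordinates); the wrist camera has in their place "hand_eye" (4x4, takes a point from camera to tool coordinates, whose origin is the TCP and whose axes are the flange's). Camera axes: x right, y up, looking along -z (the intrinsics and any distortion apply to the point x, -y, -z); pixel columns grow to the right and rows downward; lengths in mm; the calibration is good to about 2 mm. A picture is of the moment at which its call begins: read the wrist's pose just before it. get_calibration takes no time and is no camera call.
- job_done(): hands the job in; it is judged then, once.
The state is a dict: "time_s": time; "joint_positions": joint angles; "dq": joint speeds; "tau": joint torques, N m; "position": TCP position; "tool_rot": TCP orientation; "contact_force": force on the tool from outside, world axes, zero at the start; "moment": the same for the moment, N m; "finger_gap": opening from 0.0 (shut) to 1.0 (fully open); "grasp_force": force on a finger pad.
Only numpy, scipy, OpenCV 4.12 (cv2) and the standard library are available. Lean on these libraries where they do the work, as an engineer would, in place of code of your own. Each camera call takes 0.05 s, during which the arm holds its last target. There are 200 camera calls.

## Working session

There is one attempt and no reset: what is moved stays moved. The work goes in short steps, Python scripts to look and compute and a tool call to move; the robot and the scene stay as the last step left them, time stands still between calls to the robot, and variables do not carry over. Pictures are saved under pics/ and viewed, at most 14 in all, crops included, and the job is handed in when it is done.

Besides the shell and the picture viewer there is one more tool, called as name(argument=value, ...) on one line, values as JSON. play_rows: Moves the arm, as the interface text tells. Its arguments: {"type":"object","properties":{"rows":{"type":"string"}},"required":["rows"]}

```bash
mkdir -p pics; ls
cat > h.py <<'E'
import numpy as np, cv2
from station import arm, vision
from scipy.spatial.transform import Rotation as R
def cal(n):
    c=vision.get_calibration(n); M=np.array(c["mtx"]); 
    if n=="wrist":
        s=arm.observe(); T=np.eye(4); T[:3,:3]=R.from_rotvec(s["tool_rot"]).as_matrix(); T[:3,3]=s["position"]
        C2W=T@np.array(c["hand_eye"])
    else: C2W=np.linalg.inv(np.array(c["world_to_cam"]))
    return M,c["k1"],C2W
def rays(n,uv,C=None):
    M,k1,C2W=C or cal(n)
    uv=np.atleast_2d(np.array(uv,float)); d=np.c_[(uv[:,0]-M[0,2])/M[0,0],(uv[:,1]-M[1,2])/M[1,1]]
    p=d.copy()
    for _ in range(10): p=d/(1+k1*(p**2).sum(1,keepdims=True))
    v=np.c_[p[:,0],-p[:,1],-np.ones(len(p))]
    return C2W[:3,3], v@C2W[:3,:3].T
def plane(n,uv,z,C=None):
    o,v=rays(n,uv,C); return o+v*((z-o[2])/v[:,2])[:,None]
def bydepth(n,uv,dep,C=None):
    o,v=rays(n,uv,C); uv=np.atleast_2d(uv).astype(int); return o+v*dep[uv[:,1],uv[:,0]][:,None]
def proj(n,P,C=None):
    M,k1,C2W=C or cal(n); P=np.atleast_2d(P); c=(P-C2W[:3,3])@C2W[:3,:3]
    d=np.c_[c[:,0],-c[:,1]]/-c[:,2:]; d=d*(1+k1*(d**2).sum(1,keepdims=True))
    return d*[M[0,0],M[1,1]]+[M[0,2],M[1,2]]
E
python3 - <<'E'
from h import *
ims=[]
for n in ("scene","top"):
    p,d=vision.grab_frame(n); np.savez(n,p=p,d=d); cv2.imwrite(f"pics/{n}.png",cv2.cvtColor(p,cv2.COLOR_RGB2BGR))
    print(n,cal(n)[2].round(2).tolist(),cal(n)[0][0,0])
print(arm.observe())
E
```

```text
pics
scene [[0.41, -0.66, 0.62, 1082.64], [0.91, 0.29, -0.29, -170.49], [0.02, 0.69, 0.72, 779.84], [0.0, 0.0, 0.0, 1.0]] 373.34627457347574
top [[0.02, 1.0, -0.09, 461.28], [-1.0, 0.02, -0.02, 75.47], [-0.01, 0.09, 1.0, 1201.11], [0.0, 0.0, 0.0, 1.0]] 447.93703296341897
{'time_s': 0.1, 'joint_positions': array([-1.30870300e+00,  9.17871315e-02,  1.23180120e+00, -2.84366787e-05,
        1.81983234e+00, -5.66966433e-02]), 'dq': array([ 0.00126239, -0.00176312, -0.00302342, -0.00156892,  0.00099738,
       -0.00051969]), 'tau': array([ 2.12122264e-03, -4.60218537e+01, -4.19219542e+01, -1.76144761e-05,
        1.06029835e-02, -2.48463505e-05]), 'position': array([ 187.97071356, -569.50660745,  230.24164861]), 'tool_rot': array([-3.09997741e+00, -4.98337394e-01,  3.37251536e-04]), 'contact_force': array([ 0.05249268, -0.54288964,  0.96110589]), 'moment': array([ 0.01408863, -0.04793521,  0.01653143]), 'grasp_force': 0.0, 'finger_gap': 0.9984667845803816}
```

View pics/scene.png

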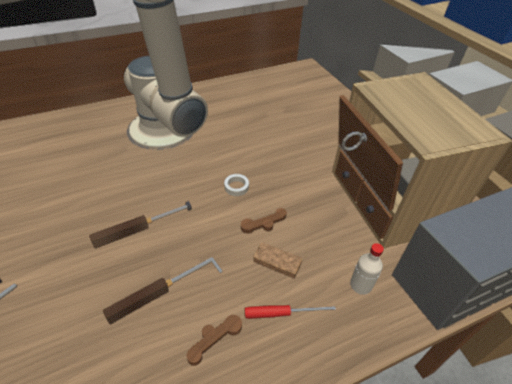

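View pics/top.png

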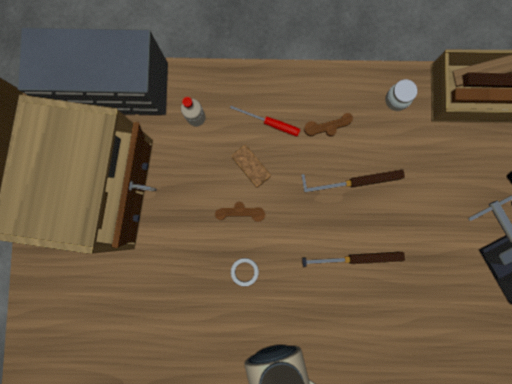

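The scene view shows the hook pole's handle at about (105–168, 300) with the prong at (212–219, 260–270), and the eye at about (352, 140). In the top view the handle is at (350–404, 180), the prong at (305, 177–192) and the eye at (145, 187).

```bash
cat > m.py <<'E'
from h import *
D={n:np.load(n+".npz") for n in("scene","top")}
p,d=D["top"]["p"],D["top"]["d"]
# handle in top (dark)
g=p.astype(int).sum(2); box=np.zeros_like(g,bool); box[165:195,340:412]=1
m=(g<150)&box; v,u=np.nonzero(m); r=cv2.minAreaRect(np.c_[u,v].astype(np.float32)); print("handle rect",r)
P=bydepth("top",np.c_[u,v],d); print("z",np.percentile(P[:,2],[10,50,90]))
c=cv2.boxPoints(r); print(plane("top",c,36).round(0).tolist())
print("ctr",plane("top",[r[0]],36).round(1))
sub=cv2.resize(p[160:205,290:410],None,fx=6,fy=6,interpolation=2)
# hatch: depth points in scene/top
ps,ds=D["scene"]["p"],D["scene"]["d"]
a=cv2.resize(ps[90:250,320:430],None,fx=3.6,fy=3.6,interpolation=2)
b=cv2.resize(p[110:260,90:170],None,fx=3.6,fy=3.6,interpolation=2)
c1=np.zeros((590,400+300,3),np.uint8); c1[:a.shape[0],:a.shape[1]]=a; c1[:b.shape[0],402:402+b.shape[1]]=b
cv2.imwrite("pics/hat.png",c1[...,::-1]); 
ss=cv2.resize(ps[245:330,95:230],None,fx=5,fy=5,interpolation=2)
c2=np.zeros((270+0+330,720,3),np.uint8); c2[:270]=sub; s=cv2.resize(ps[250:325,95:230],None,fx=4.4,fy=4.4); c2[270:270+s.shape[0],:s.shape[1]]=s
cv2.imwrite("pics/pole.png",c2[...,::-1])
E
python3 m.py
```

```text
handle rect ((376.837890625, 178.02703857421875), (8.877545356750488, 53.59407043457031), 80.53767395019531)
z [32.17336122 35.69192255 38.5778522 ]
[[614.0, -144.0, 36.0], [640.0, -281.0, 36.0], [617.0, -285.0, 36.0], [591.0, -148.0, 36.0]]
ctr [[ 615.3 -214.7   36. ]]
```

View pics/hat.png

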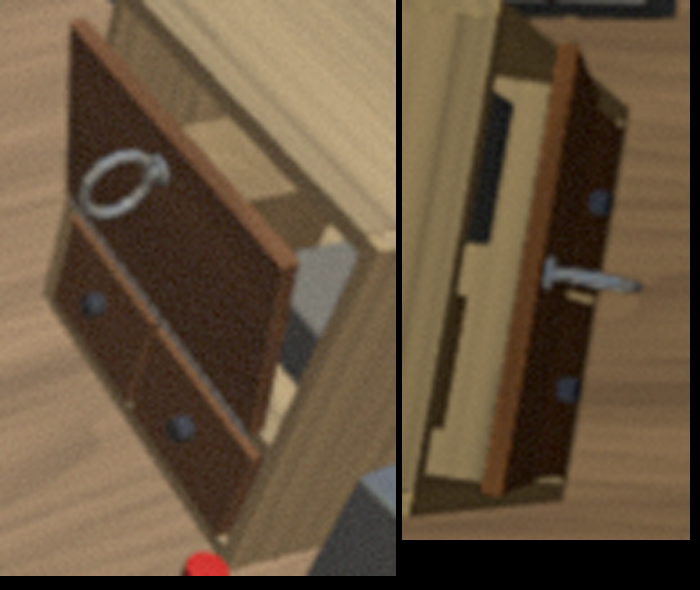

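View pics/pole.png

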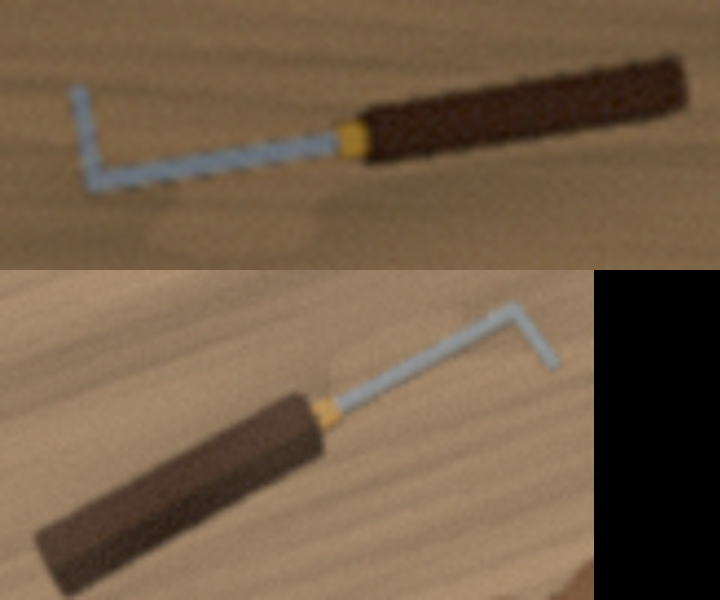

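The hatch crops show the panel's top edge from (578, 45) to (502, 492) in the top half and from (72, 25) to (295, 268) in the scene half. The ring's centre is near (118, 185) in the scene crop, and its top outline runs from x=549 to x=638. The pole crop shows the prong tip at (78, 90), the elbow at (95, 185) and the handle clearly on the right.

```bash
cat > m2.py <<'E'
from h import *
def T(x,y): return ((x-402)/3.6+90-.4, y/3.6+110-.4)
def S(x,y): return (x/3.6+320-.4, y/3.6+90-.4)
def tri(a,b):
    o1,v1=rays("top",[a]); o2,v2=rays("scene",[b]); v1=v1[0]/np.linalg.norm(v1);v2=v2[0]/np.linalg.norm(v2)
    t=np.linalg.lstsq(np.c_[v1,-v2],o2-o1,rcond=None)[0]; A=o1+t[0]*v1;B=o2+t[1]*v2
    return (A+B)/2,np.linalg.norm(A-B)
print("cornerL",tri(T(502,492),S(72,25)));print("cornerR",tri(T(578,45),S(295,268)))
print("knob1",tri(T(567,389),S(92,303)),"knob2",tri(T(598,203),S(180,428)))
print("ring",tri(T(601,280),S(118,185)), tri(T(636,285),S(81,200)))
d=np.load("scene.npz")["d"]; p=np.load("scene.npz")["p"]
# panel plane from scene depth
poly=np.array([S(*q) for q in [(80,45),(280,265),(250,420),(80,205)]],int); m=np.zeros(d.shape,np.uint8); cv2.fillPoly(m,[poly],1); m=cv2.erode(m,np.ones((3,3)))
m[(p.astype(int).sum(2)>200)|(d==0)]=0
v,u=np.nonzero(m); P=bydepth("scene",np.c_[u,v],d)
for _ in range(5):
    c=P.mean(0); n=np.linalg.svd(P-c)[2][2]; e=(P-c)@n; P=P[abs(e)<2.5*e.std()+.1]
n*=-np.sign(n[1]); print("plane",c.round(1),n.round(3),e.std(),len(P),"tilt(ajar)",np.arcsin(-n[2]),"yaw n",np.arctan2(n[1],n[0]))
# ring depth: grey pixels
def ring(n,q,lo,hi):
    p=np.load(n+".npz")["p"].astype(int); d=np.load(n+".npz")["d"]
    return p,d
x0,y0=map(int,S(75,140));x1,y1=map(int,S(160,222))
sub=p[y0:y1,x0:x1].astype(int); mm=(sub.sum(2)>270); vv,uu=np.nonzero(mm); Q=np.c_[uu+x0,vv+y0]
el=cv2.minAreaRect(Q.astype(np.float32)); print("ring px",len(Q),el)
X=bydepth("scene",Q,d); k=(X-c)@n>5; X=X[k]; print("ring pts",k.sum(),np.median(X,0),X.min(0),X.max(0),"off",np.percentile((X-c)@n,[5,50,95]))
# pole in top
q=lambda x,y:(x/6+290-.4,y/6+160-.4)
print("prong tip",plane("top",[q(78,90)],18),"elbow",plane("top",[q(95,185)],18),"ferrule",plane("top",[q(352,138)],18))
print("end",plane("top",[q(688,82)],36),plane("top",[q(365,135)],36))
z=lambda x,y:(x/4.4+95-.4,(y-270)/4.4+250-.4)
print("scene: tip",plane("scene",[z(553,363)],18),"elbow",plane("scene",[z(515,308)],18),"ferrule",plane("scene",[z(327,413)],18))
E
python3 m2.py
```

```text
cornerL (array([432.85437473, 377.4546596 , 278.38623995]), np.float64(1.7485964049176668))
cornerR (array([694.44640731, 347.17136726, 279.46636515]), np.float64(6.711020128007008))
knob1 (array([498.5246139 , 403.78266246,  63.54977228]), np.float64(1.2938022368827515)) knob2 (array([631.81519362, 387.99500146,  61.82691348]), np.float64(1.2999844410043842))
ring (array([559.06729838, 335.8268634 , 244.03307933]), np.float64(2.456553918014941)) (array([555.93487945, 314.48775034, 236.65872127]), np.float64(2.2544386799033798))
plane [589.8 368.7 213.2] [-0.131 -0.974 -0.184] 0.6224810663398559 2035 tilt(ajar) 0.1850789447433847 yaw n -1.70421394785039
ring px 128 ((352.5, 141.0), (18.0, 21.0), 90.0)
ring pts 109 [561.79602659 337.43215069 253.89177459] [554.16259231 311.67131586 223.46053762] [566.92922592 359.15359566 271.78274969] off [ 8.09059275 28.0181994  50.28523401]
prong tip [[623.35612864 -23.01437095  18.        ]] elbow [[581.20274931 -30.99621447  18.        ]] ferrule [[ 604.16939034 -143.96047891   18.        ]]
end [[ 629.10936355 -285.67112334   36.        ]] [[ 603.4110439  -146.24341175   36.        ]]
scene: tip [[624.80115159 -23.58853781  18.        ]] elbow [[583.89758388 -30.06997155  18.        ]] ferrule [[ 605.5022702  -141.72300455   18.        ]]
```

Measurements agree: panel width 263, ajar about 0.185, eye at about (560, 338, 246), and pole yaw 1.754 with its origin at about (616, -216). First I turn the tool, then travel.

play_rows(rows="-1 0 0 0 -0.18;-1 0 0 0 -0.18;-1 0 0 0 -0.18;-1 0 0 0 -0.18;-1 0 0 0 -0.18;-1 0 0 0 -0.18;-1 0 0 0 -0.18;-1 0 0 0 -0.175;-1 0 0 0 0")

```text
time_s: 1.23
position: [188.0, -569.6, 230.7]
tool_rot: [-2.01, -2.413, -0.001]
contact_force: [-0.3, -0.6, -1.0]
finger_gap: 0.999
grasp_force: 0.0
```

play_rows(rows="-1 3 4.5 0 0;-1 3 4.5 0 0;-1 3 4.5 0 0;-1 3 4.5 0 0;-1 3 4.5 0 0;-1 3 4.5 0 0;-1 3 4.5 0 0;-1 3 4.5 0 0;-1 3 4.5 0 0;-1 0 0 0 0")

```text
time_s: 2.48
position: [539.0, -227.6, 230.3]
tool_rot: [-2.007, -2.415, -0.001]
contact_force: [0.3, 0.1, 0.8]
finger_gap: 1.005
grasp_force: 0.0
```

```bash
cat > st.py <<'E'
from h import *
def st(target=None):
    s=arm.observe(); r=R.from_rotvec(s["tool_rot"]).as_matrix()
    print("t",round(s["time_s"],2),"pos",s["position"].round(1),"yawx",np.arctan2(r[1,0],r[0,0]).round(3),"z",r[:,2].round(3),"F",s["contact_force"].round(1),"gap",round(s["finger_gap"],3),"gf",round(s["grasp_force"],1),"q",s["joint_positions"].round(2))
    if target is not None: print("tool cm",(r.T@(np.array(target)-s["position"])/10).round(2))
E
python3 -c "
from st import *
st([607.4,-167.3,120])
n='wrist'; C=cal(n); p,d=vision.grab_frame(n); np.savez('w1',p=p,d=d); cv2.imwrite('pics/w1.png',p[...,::-1])
print(C[2].round(2))
"
```

```text
t 2.48 pos [ 539.  -227.6  230.3] yawx 1.755 z [-0.001  0.001 -1.   ] F [0.3 0.1 0.8] gap 1.005 gf 0.0 q [-0.46  0.05  1.27  0.    1.82 -0.64]
tool cm [ 4.65  7.84 11.04]
[[ 9.8000e-01 -1.7000e-01 -6.0000e-02  5.2456e+02]
 [ 1.8000e-01  9.4000e-01  3.0000e-01 -1.5059e+02]
 [-0.0000e+00 -3.1000e-01  9.5000e-01  3.7305e+02]
 [ 0.0000e+00  0.0000e+00  0.0000e+00  1.0000e+00]]
```

play_rows(rows="-1 1.5 2.6 0 0;-1 1.5 2.6 0 0;-1 1.6 2.6 0 0;-1 0 0 3 0;-1 0 0 3 0;-1 0 0 0 0;-1 0 0 0 0")

```text
time_s: 3.4
position: [605.3, -172.2, 172.8]
tool_rot: [2.011, 2.412, 0.0]
contact_force: [-0.0, 0.6, 0.9]
finger_gap: 0.997
grasp_force: 0.0
```

```bash
python3 -c "
from st import *
st([607.4,-167.3,120])
n='wrist'; C=cal(n); p,d=vision.grab_frame(n); np.savez('w1',p=p,d=d); cv2.imwrite('pics/w1.png',p[...,::-1])
print(proj(n,[[616.5,-216.5,36],[629,-285,36],[582,-30,18],[622,-23,18],[607.4,-167.3,36]],C).round(0))
"
```

```text
t 3.4 pos [ 605.3 -172.2  172.8] yawx 1.752 z [ 0.001 -0.001 -1.   ] F [-0.   0.6  0.9] gap 0.997 gf 0.0 q [-0.33  0.17  1.25 -0.    1.72 -0.51]
tool cm [0.45 0.28 5.28]
[[255. 224.]
 [254. 287.]
 [255.   3.]
 [304.   4.]
 [255. 173.]]
```

View pics/w1.png

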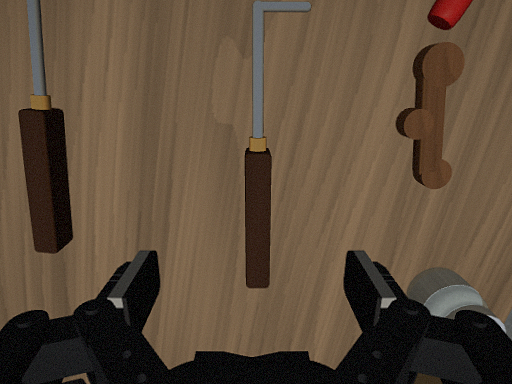

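The wrist view confirms the pole: handle end at (257, 287), elbow (258, 5), tip (308, 5), within 3 px of the prediction. Descending to grip.

play_rows(rows="-1 0.45 0.4 3 0;-1 0 0 4 0;-1 0 0 4 0;-1 0 0 3.5 0;-1 0 0 1.8 0;-1 0 0 0 0;-1 0 0 0 0;-1 0 0 0 0")

```text
time_s: 4.45
position: [609.8, -166.5, 10.6]
tool_rot: [2.007, 2.413, 0.002]
contact_force: [-0.1, -0.6, 0.3]
finger_gap: 1.0
grasp_force: 0.0
```

play_rows(rows="1 0 0 0 0;1 0 0 0 0;1 0 0 0 0;1 0 0 0 0;1 0 0 0 0;1 0 0 0 0;1 0 0 0 0;1 0 0 0 0")

```text
time_s: 5.45
position: [608.8, -166.0, 8.5]
tool_rot: [2.009, 2.415, 0.0]
contact_force: [-0.3, -0.3, 1.7]
finger_gap: 0.273
grasp_force: 59.4
```

play_rows(rows="1 0 0 -2 0;1 0 0 -4 0;1 0 0 -4 0;1 0 0 -4 0;1 0 0 -4 0;1 0 0 -4.8 0;1 0 0 0 0.15;1 0 0 0 0.155;1 0 0 0 0;1 0 0 0 0")

```text
time_s: 6.7
position: [608.4, -166.0, 236.5]
tool_rot: [-2.35, -2.085, 0.0]
contact_force: [0.9, -0.2, -0.5]
finger_gap: 0.267
grasp_force: 59.0
```

```bash
python3 -c "
from st import *
st([454,209,236.5])"
```

```text
t 6.7 pos [ 608.4 -166.   236.5] yawx 1.452 z [-0.  0. -1.] F [ 0.9 -0.2 -0.5] gap 0.267 gf 59.0 q [-0.32  0.18  1.13 -0.    1.84 -0.2 ]
tool cm [ 35.4  -19.79   0.  ]
```

play_rows(rows="1 1 -4.5 0 0;1 1 -4.5 0 0;1 2 -4.5 0 0;1 3 -4.5 0 0;1 4.5 -1.8 0 0;1 5 0 0 0;1 5 0 0 0;1 5 0 0 0;1 4 0 0 0;1 0 0 0 0")

```text
time_s: 7.95
position: [448.8, 163.0, 236.0]
tool_rot: [-2.346, -2.089, 0.001]
contact_force: [-0.2, -0.4, -1.2]
finger_gap: 0.266
grasp_force: 59.5
```

```bash
cat > look.py <<'E'
import sys
from st import *
st(); k=sys.argv[1]; s=arm.observe(); r=R.from_rotvec(s["tool_rot"]).as_matrix()
out=[]
for n in ("scene","top"):
    p,d=vision.grab_frame(n); np.savez(n+k,p=p,d=d)
    H=s["position"]+r@[140,20,-9.5]; c=proj(n,[H])[0].round().astype(int); print(n,"hook pred px",c,H.round(1))
    w=45; x0=min(max(c[0]-w,0),512-2*w); y0=min(max(c[1]-w,0),384-2*w); print("crop",x0,y0)
    out.append(cv2.resize(p[y0:y0+2*w,x0:x0+2*w],(396,396),interpolation=2))
cv2.imwrite(f"pics/look{k}.png",np.hstack(out)[...,::-1])
E
python3 look.py 1
```

```text
t 7.95 pos [448.8 163.  236. ] yawx 1.455 z [-0.001  0.    -1.   ] F [-0.2 -0.4 -1.2] gap 0.266 gf 59.5 q [ 0.28 -0.24  1.53  0.    1.84  0.39]
scene hook pred px [321 126] [484.8 299.8 245.5]
crop 276 81
top hook pred px [160 222] [484.8 299.8 245.5]
crop 115 177
```

View pics/look1.png

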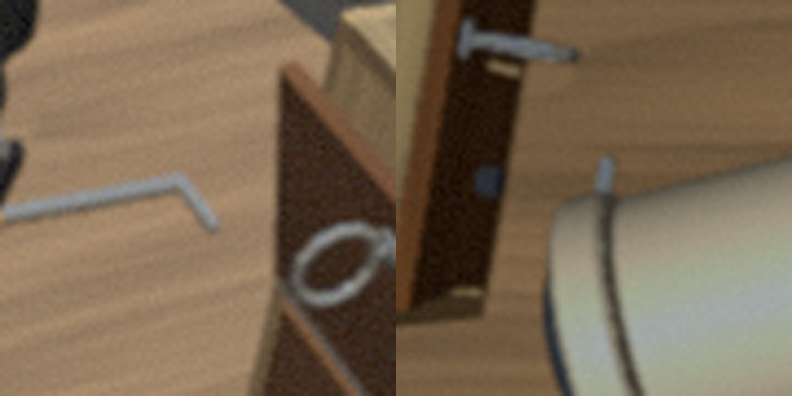

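The left half (scene) shows the elbow at (180, 183), the tip at (214, 228) and the ring centre at about (340, 262). In the right half (top) the tip is at (607, 158) and the ring runs from x=470 to x=577.

Run:
```python
from h import *
S=lambda x,y:(276+x/4.4-.4,81+y/4.4-.4); T=lambda x,y:(115+(x-396)/4.4-.4,177+y/4.4-.4)
def tri(a,b):
    o1,v1=rays("top",[a]); o2,v2=rays("scene",[b]); v1=v1[0]/np.linalg.norm(v1);v2=v2[0]/np.linalg.norm(v2)
    t=np.linalg.lstsq(np.c_[v1,-v2],o2-o1,rcond=None)[0]; A=o1+t[0]*v1;B=o2+t[1]*v2
    return ((A+B)/2).round(1),np.linalg.norm(A-B).round(1)
print("tip",tri(T(607,156),S(215,230)), "pred",[504.6,297.5,245.5])
print("tip/elbow scene at z=245:",plane("scene",[S(215,230),S(180,182)],245).round(1))
print("ring tip",tri(T(577,57),S(291,285)))
print("eye pred px",proj("scene",[[560.5,337.5,245.5]]),S(340,263))
for n,z in(("scene",0),):
  p=np.load("scene1.npz")["p"].astype(int);d=np.load("scene1.npz")["d"]
  for (x0,x1,y0,y1) in((316,327,119,135),):
    sub=p[y0:y1,x0:x1]; m=(sub[...,2]>sub[...,0]-8); v,u=np.nonzero(m); X=bydepth(n,np.c_[u+x0,v+y0],d); print(len(X),np.median(X,0),np.c_[X.min(0),X.max(0)].round(0).tolist())
```

```text
tip (array([506.2, 295.2, 242.7]), np.float64(0.7)) pred [504.6, 297.5, 245.5]
tip/elbow scene at z=245: [[508.7 293.6 245. ]
 [463.8 299.1 245. ]]
ring tip (array([554.9, 313.2, 235.5]), np.float64(0.2))
eye pred px [[352.93510769 140.72633762]] (352.8727272727273, 140.37272727272725)
29 [485.88043671 294.78581674 248.64361386] [[465.0, 506.0], [291.0, 299.0], [246.0, 250.0]]
```

play_rows(rows="1 2.4 0 -0.2 0;1 2.4 0 0 0;1 0 0 0 0;1 0 1.5 0 0;1 0 1.5 0 0;1 0 0 0 0;1 0 0 0 0")

```text
time_s: 8.93
position: [485.0, 204.4, 238.1]
tool_rot: [-2.353, -2.081, 0.001]
contact_force: [0.0, 0.3, -0.7]
finger_gap: 0.272
grasp_force: 59.5
```

```bash
python3 look.py 2
```

```text
t 8.93 pos [485.  204.4 238.1] yawx 1.448 z [-0.001 -0.    -1.   ] F [ 0.   0.3 -0.7] gap 0.272 gf 59.5 q [ 0.33 -0.11  1.41  0.    1.83  0.46]
scene hook pred px [345 130] [522.  340.8 247.5]
crop 300 85
top hook pred px [141 204] [522.  340.8 247.5]
crop 96 159
```

View pics/look2.png

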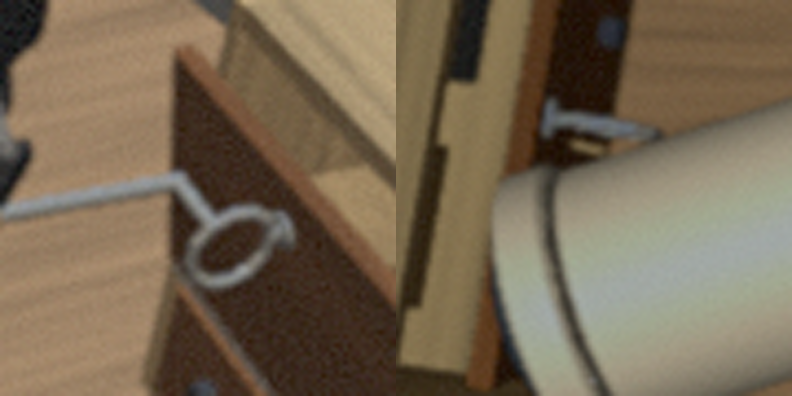

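The prong (elbow (178, 180)) points straight at the ring centre (233, 247) in the scene half. Inserting the remaining 39 mm.

play_rows(rows="1 0 1 0 0;1 0 1 0 0;1 0 1 0 0;1 0 0.9 0 0;1 0 0 0 0;1 0 0 0 0;1 0 0 0 0")

```text
time_s: 9.9
position: [523.3, 200.1, 238.4]
tool_rot: [2.352, 2.082, 0.0]
contact_force: [0.5, 0.1, -2.1]
finger_gap: 0.272
grasp_force: 59.5
```

```bash
python3 look.py 3
```

```text
t 9.9 pos [523.3 200.1 238.4] yawx 1.449 z [ 0.  0. -1.] F [ 0.5  0.1 -2.1] gap 0.272 gf 59.5 q [ 0.3  -0.01  1.33  0.    1.83  0.43]
scene hook pred px [353 140] [560.2 336.7 247.9]
crop 308 95
top hook pred px [144 186] [560.2 336.7 247.9]
crop 99 141
```

View pics/look3.png

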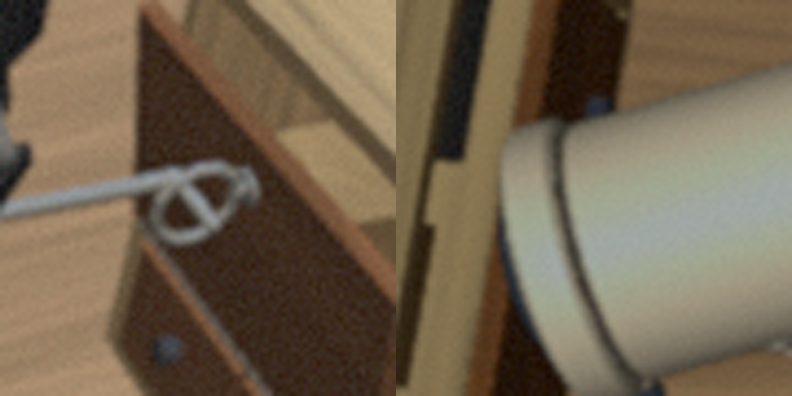

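The prong crosses the ring's centre (196, 203). I draw along the arc in stages.

play_rows(rows="1 -0.87 0 0.46 0;1 -0.86 0 0.46 0;1 -0.54 0 0.41 0;1 -0.54 0 0.41 0;1 -0.5 0 0.46 0;1 -0.49 0 0.47 0;1 -0.45 0 0.5 0;1 -0.45 0 0.51 0;1 0 0 0 0;1 0 0 0 0")

```text
time_s: 11.25
position: [517.8, 153.0, 201.4]
tool_rot: [2.353, 2.081, -0.001]
contact_force: [0.6, 0.3, -1.1]
finger_gap: 0.27
grasp_force: 59.6
```

```bash
python3 look.py 4
```

```text
t 11.25 pos [517.8 153.  201.4] yawx 1.448 z [-0.    -0.001 -1.   ] F [ 0.6  0.3 -1.1] gap 0.27 gf 59.6 q [ 0.22 -0.07  1.45 -0.    1.77  0.35]
scene hook pred px [331 156] [554.8 289.5 210.8]
crop 286 111
top hook pred px [169 191] [554.8 289.5 210.8]
crop 124 146
```

View pics/look4.png

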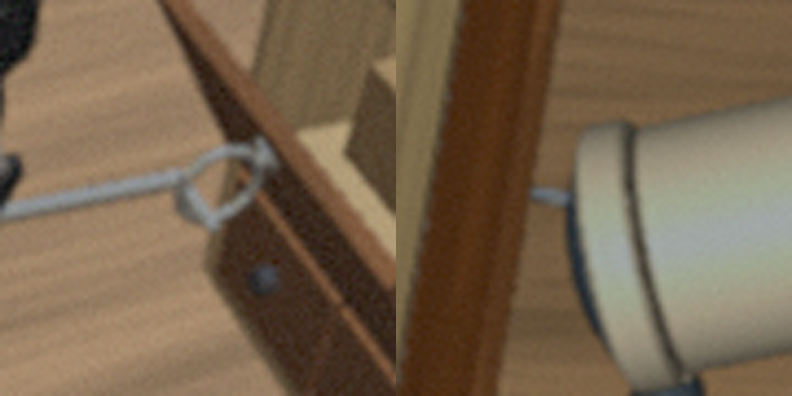

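The hatch is opening, and the prong lies against the ring's outer side at (195, 205). Continuing the arc.

play_rows(rows="1 -0.4 0 0.55 0;1 -0.39 0 0.56 0;1 -0.34 0 0.58 0;1 -0.33 0 0.59 0;1 -0.28 0 0.62 0;1 -0.28 0 0.62 0;1 -0.22 0 0.64 0;1 -0.21 0 0.65 0;1 0 0 0 0;1 0 0 0 0")

```text
time_s: 12.6
position: [514.7, 128.8, 153.3]
tool_rot: [2.353, 2.081, -0.001]
contact_force: [-0.3, 0.5, -1.0]
finger_gap: 0.274
grasp_force: 59.5
```

play_rows(rows="1 -0.15 0 0.66 0;1 -0.14 0 0.66 0;1 -0.09 0 0.67 0;1 -0.08 0 0.68 0;1 -0.01 0 0.68 0;1 -0.01 0 0.68 0;1 0.05 0 0.67 0;1 0.05 0 0.68 0;1 0 0 0 0;1 0 0 0 0")

```text
time_s: 13.85
position: [514.2, 125.1, 99.5]
tool_rot: [2.353, 2.082, -0.001]
contact_force: [0.2, -0.1, -1.6]
finger_gap: 0.267
grasp_force: 59.5
```

```bash
python3 look.py 5
```

```text
t 13.85 pos [514.2 125.1  99.5] yawx 1.449 z [-0. -0. -1.] F [ 0.2 -0.1 -1.6] gap 0.267 gf 59.5 q [ 0.17 -0.08  1.64 -0.    1.59  0.3 ]
scene hook pred px [314 189] [551.1 261.7 108.9]
crop 269 144
top hook pred px [189 197] [551.1 261.7 108.9]
crop 144 152
```

View pics/look5.png

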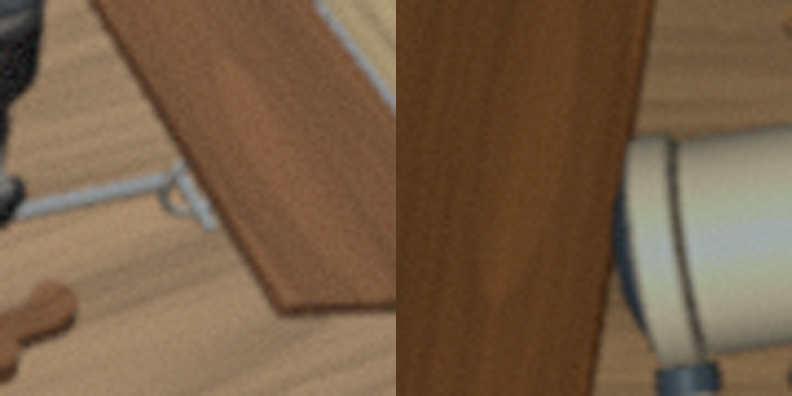

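The hatch is nearly level, and the prong is still in the ring (elbow (178, 170), tip (210, 225)). Finishing the last part.

play_rows(rows="1 0.12 0 0.66 0;1 0.13 0 0.67 0;1 0.18 0 0.65 0;1 0.19 0 0.66 0;1 0 0 0 0;1 0 0 0 0")

```text
time_s: 14.7
position: [514.9, 131.3, 72.9]
tool_rot: [-2.353, -2.082, 0.001]
contact_force: [1.0, -0.7, -2.0]
finger_gap: 0.268
grasp_force: 59.5
```

```bash
cat > plane.py <<'E'
import sys
from st import *
st(); p,d=vision.grab_frame("scene"); cv2.imwrite(f"pics/s{sys.argv[1]}.png",p[...,::-1])
v,u=np.mgrid[0:384:2,0:512:2]; uv=np.c_[u.ravel(),v.ravel()]; X=bydepth("scene",uv,d)
o=np.array([-.1217,-.9926]); e=np.array([.9926,-.1217]); r=X[:,:2]-[567.9,397.7]; a=r@o; b=r@e
k=(abs(b)<115)&(a>20)&(a<150)&(X[:,2]>100)&(X[:,2]<200); A=np.c_[a[k],np.ones(k.sum())]; z=X[k,2]
for _ in range(5):
    c=np.linalg.lstsq(A,z,rcond=None)[0]; f=abs(A@c-z)<8; A,z=A[f],z[f]
print("slope",c,"theta",np.pi/2-np.arctan(c[0]),len(z))
E
python3 plane.py 6
```

```text
t 14.7 pos [514.9 131.3  72.9] yawx 1.449 z [-0.001 -0.    -1.   ] F [ 1.  -0.7 -2. ] gap 0.268 gf 59.5 q [ 0.19 -0.07  1.67 -0.    1.54  0.31]
slope [6.04107896e-02 1.29045399e+02] theta 1.510458865733134 801
```

Hinge at about 1.51. Now I centre the hook in the ring and withdraw sideways.

play_rows(rows="1 0 0 -0.6 0;1 0 0 -0.6 0;1 0 0 0 0;1 0 -1 0 0;1 0 -1 0 0;1 0 -1 0 0;1 0 -1.5 0 0;1 0 -2 0 0;1 0 0 0 0;1 0 0 0 0")

```text
time_s: 16.0
position: [450.9, 139.4, 85.4]
tool_rot: [2.352, 2.082, 0.001]
contact_force: [-0.7, 0.5, -0.3]
finger_gap: 0.273
grasp_force: 59.5
```

```bash
python3 plane.py 7; python3 look.py 8
```

```text
t 16.0 pos [450.9 139.4  85.4] yawx 1.449 z [ 0.001  0.    -1.   ] F [-0.7  0.5 -0.3] gap 0.273 gf 59.5 q [ 0.23 -0.24  1.8  -0.    1.58  0.35]
slope [5.91419364e-02 1.29203833e+02] theta 1.5117232009443198 799
t 16.05 pos [451.  139.3  85.3] yawx 1.449 z [ 0.001 -0.    -1.   ] F [-0.3  0.7 -1.2] gap 0.271 gf 59.5 q [ 0.23 -0.24  1.8  -0.    1.58  0.35]
scene hook pred px [305 176] [487.9 275.9  94.8]
crop 260 131
top hook pred px [184 223] [487.9 275.9  94.8]
crop 139 178
```

View pics/s7.png

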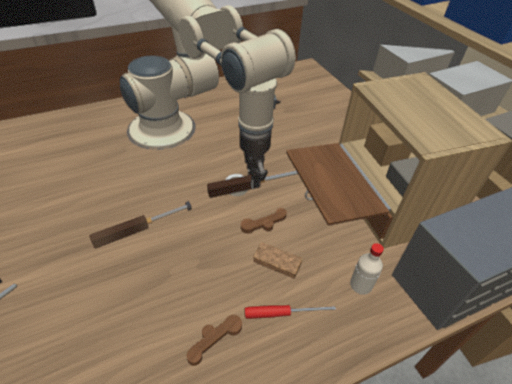

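The hook is out of the ring (its eye at about (310, 197)) and the hatch stays level. I back straight away and then return to the pole's original free spot.

play_rows(rows="1 -2 0 0 0;1 -4 0 0 0;1 -4.5 0 0 0;1 -4.5 0 0 0;1 -4.5 0 -1 0;1 0 0 -2 -0.15;1 0 0 -2 -0.155;1 0 0 0 0;1 0 0 0 0")

```text
time_s: 17.27
position: [426.7, -54.1, 134.2]
tool_rot: [-2.012, -2.411, 0.001]
contact_force: [0.1, -0.1, -0.4]
finger_gap: 0.268
grasp_force: 59.5
```

```bash
python3 -c "
from st import *
st([608.8,-166,9])"
```

```text
t 17.27 pos [426.7 -54.1 134.2] yawx 1.751 z [-0.001  0.    -1.   ] F [ 0.1 -0.1 -0.4] gap 0.268 gf 59.5 q [-0.21 -0.38  1.83 -0.    1.69 -0.39]
tool cm [-14.28  15.93  12.5 ]
```

play_rows(rows="1 -3.6 4 0 0;1 -3.6 4 0 0;1 -3.6 4 0 0;1 -3.5 3.9 0 0;1 0 0 3.5 0;1 0 0 3.5 0;1 0 0 3 0;1 0 0 1.2 0;1 0 0 0 0;1 0 0 0 0")

```text
time_s: 18.52
position: [610.1, -166.0, 24.9]
tool_rot: [2.008, 2.413, 0.001]
contact_force: [-0.1, 0.5, -1.1]
finger_gap: 0.267
grasp_force: 59.6
```

```bash
python3 look.py 9
```

```text
t 18.52 pos [ 610.1 -166.    24.9] yawx 1.753 z [ 0.002 -0.001 -1.   ] F [-0.1  0.5 -1.1] gap 0.267 gf 59.6 q [-0.32  0.23  1.44 -0.    1.46 -0.5 ]
scene hook pred px [216 260] [604.3 -24.7  34.2]
crop 171 215
top hook pred px [304 181] [604.3 -24.7  34.2]
crop 259 136
```

View pics/look9.png

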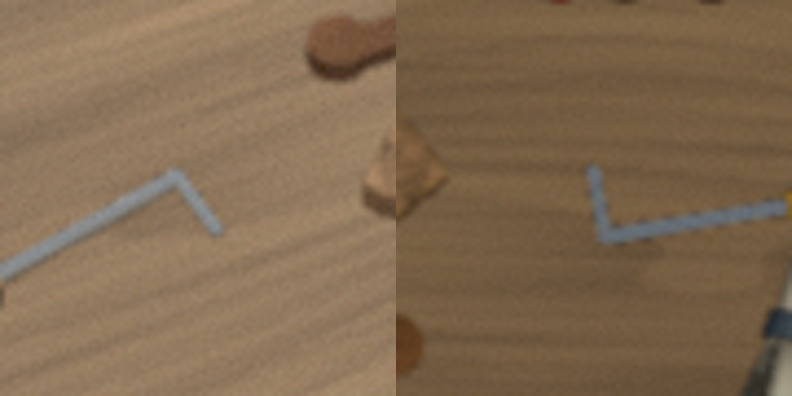

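The spot is clear and the pole shows no noticeable pitch (elbow (178, 175) / (604, 238)). Lowering the last 15 mm and releasing.

play_rows(rows="1 0 0 0.5 0;1 0 0 0.5 0;1 0 0 0.3 0;1 0 0 0.2 0;1 0 0 0 0;1 0 0 0 0")

```text
time_s: 19.38
position: [609.3, -165.8, 8.5]
tool_rot: [2.009, 2.415, 0.0]
contact_force: [-2.0, 0.2, 2.2]
finger_gap: 0.27
grasp_force: 59.9
```

play_rows(rows="0 0 0 0 0;-0.5 0 0 0 0;-1 0 0 0 0;-1 0 0 0 0;-1 0 0 0 0;-1 0 0 0 0;-1 0 0 -1 0;-1 0 0 -3 0;-1 0 0 -5 0;-1 0 0 -5 0")

```text
time_s: 20.62
position: [609.0, -165.8, 150.2]
tool_rot: [2.009, 2.415, 0.0]
contact_force: [1.4, 0.0, -0.7]
finger_gap: 1.001
grasp_force: 0.0
```

```bash
python3 plane.py 10
python3 - <<'E'
from h import *
p,d=vision.grab_frame("scene")
g=p.astype(int).sum(2); b=np.zeros_like(g,bool); b[270:330,98:172]=1
v,u=np.nonzero((g<230)&b); X=bydepth("scene",np.c_[u,v],d); X=X[(X[:,0]<660)&(X[:,0]>570)]
print(len(X),np.percentile(X,[5,50,95],axis=0).round(0).tolist())
C=bydepth("scene",[[x,y] for x in range(206,222) for y in range(256,274)],d); 
q=np.array([p[y,x] for x in range(206,222) for y in range(256,274)]).astype(int); k=q[:,2]>q[:,0]-8
print("hook",k.sum(),np.median(C[k],0),C[k].max(0))
E
```

```text
t 20.62 pos [ 609.  -165.8  150.2] yawx 1.754 z [ 0. -0. -1.] F [ 1.4  0.  -0.7] gap 1.001 gf 0.0 q [-0.32  0.17  1.28  0.    1.68 -0.5 ]
slope [5.80851261e-02 1.29308926e+02] theta 1.5127763929358546 798
1061 [[608.0, -278.0, 8.0], [626.0, -220.0, 34.0], [642.0, -158.0, 37.0]]
hook 48 [593.39040723 -30.27720483  21.26394882] [1082.63985139  -22.74344785  779.84070293]
```

The pole lies flat (handle top at about 36 mm, hook at about 21 mm), the hatch is at 1.51 rad, and the gripper is clear. Handing in.

```bash
python3 -c "
from station import job_done
print(job_done())"
```

```text
the job is handed in; nothing more can be done
None
```

The hatch is down at about 1.51 rad, the pole lies flat at its starting spot with its hook about 300 mm from the eye, the gripper is clear, and I handed the job in at about 21 s (no verdict came back).

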